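# Draw the spares tray forward by its far lip and file the carton

## Task

Set the reagent bottle that stands in front of the small open steel tray aside to its left or right, upright and out of its way, then hook a fingertip behind the tray's far wall and drag the tray over the desk, without lifting it, until its front rim is about 4 cm from the desk's front edge. Then take the low carton out of the tray and set it down on the desk clear of tray and holder; take it again by its two small end faces and set it down flat between the two cheeks of the metal holder, centred. Leave the other things on the desk where they are.

Things in the scene. Friction and masses are not known exactly. Their poses are not given: they have to be found in the camera images.
- tray: Open steel tray, loose, 0.25 to 0.5 kg, slides on the desk. Outside 128 mm long (its x) by 68 mm wide (its y), 47 mm high, walls and floor 4 mm thick, with a round 6 mm rim that stands 3 mm out past the walls (134 x 74 mm over the rim). Inside 120 x 60 mm. Origin: centre of the underside; +x points to the far wall, away from the robot, z up. It starts turned up to 0.2 rad from the world's axes. On the left or the right of the holder.
- tray_front (a point): Middle of the outer edge of the tray's front rim (the end near the robot, with the small label plate), 67 mm from the tray's origin along its -x, 46 mm up. The desk's front edge lies at x = 0.335 m.
- tray_far (a point): Middle of the outer edge of the tray's far rim, 67 mm from the tray's origin along its +x, 46 mm up. The desk behind it is free for 35 mm or more; a red box 0.15 m high with equipment on it begins at about x = 0.67 m, the white photometer stands left of y = 0.33 m and a tall microscope right of y = -0.03 m (x 0.35 to 0.62 m).
- carton_c (a point): Centre of the low white carton, 31 mm (its x) by 51 mm (its y) by 34 mm high (z up), 30 g. At first it lies flat in the tray with its 51 mm along the tray's y, leaving about 4 mm to each long wall: there it can only be gripped across its 31 mm, by fingers ahead of it and behind it (29 mm or more free at either end). Its small end faces are those at +y and -y of it.
- bottle_c (a point): Centre (36 mm up) of a white plastic reagent bottle with a red cap, round, 38 mm in diameter, 72 mm high (body 60 mm, narrower cap above), 70 g, z up. It stands close in front of the tray, in its way.
- holder_seat (a point): Carton holder fixed to the desk: aluminium base plate 70 (its x) x 66 (its y) x 4 mm with two upright cheeks, each 40 mm long along its x, 5 mm thick, 38 mm high (tops 42 mm above the desk), at y = +-21.5 mm, so that a 38 mm wide slot lies between them, open at both ends (+x, -x). This point: middle of the slot, on the base plate (z = 4 mm). The carton stands flat in it with its 51 mm along the holder's x, so its ends stand 5 mm out of the cheeks, where fingers find room.
- canister_c (a point): Bystander, to be left alone: centre of a round canister, black below and cream above, 35 mm in diameter, 61 mm high, standing.
- dropper_c (a point): Bystander, to be left alone: centre of a small brown dropper bottle, 26 mm in diameter, 58 mm high, standing.
- tall_carton_c (a point): Bystander, to be left alone: centre of an upright carton, 38 (its x) x 45 (its y) x 62 mm high, z up.
- battery_c (a point): Bystander, to be left alone: centre of an AA cell lying along its y, 14 mm in diameter, 50 mm long.
- dust_cap_c (a point): Bystander, to be left alone: centre of a black round dust cap, 31 mm in diameter, 12 mm high.
- marker_c (a point): Bystander, to be left alone: centre of a black marker pen lying along its y, 15 mm thick, 135 mm long.

How it is judged:
On the way, in this order (a step that is already met when the one before it is completed fails the run):
1. the bottle stands upright and released beside the tray's way, the tray not yet drawn (angle between bottle_c's own z axis and vertical below 0.15 rad and height (world z) of bottle_c between 0.03 and 0.045 m and (y of bottle_c in the frame of tray above 0.053 m or y of bottle_c in the frame of tray below -0.053 m) and contact force between the fingers and bottle below 0.1 N and linear speed of bottle below 0.03 m/s and world x of tray_front above 0.415 m), for 0.2 s.
2. the tray is being drawn by its far end and its front rim has come near the desk's front edge (contact force between the fingers and tray above 0.2 N and x of the grasp point in the frame of tray above 0.03 m and world x of tray_front between 0.345 and 0.4 m).
3. the carton stands flat and released on the desk, clear of tray and holder (height (world z) of carton_c between 0.012 and 0.022 m and angle between carton_c's own z axis and vertical below 0.15 rad and contact force between carton and tray below 0.02 N and (x of carton_c in the frame of tray above 0.075 m or x of carton_c in the frame of tray below -0.075 m or y of carton_c in the frame of tray above 0.045 m or y of carton_c in the frame of tray below -0.045 m) and horizontal distance between carton_c and holder_seat above 0.055 m and contact force between the fingers and carton below 0.05 N and linear speed of carton below 0.03 m/s), for 0.2 s.
At the end, for the whole second after the job is handed in: Carton flat on the holder's base between the cheeks, 51 mm along the slot, centred to 12 mm, at rest; tray flat on the desk, front rim 1 to 6.5 cm from the desk's front edge (x 0.345 to 0.40); reagent bottle upright on the desk, its centre 53 mm or more to either side of the tray's long axis (x of carton_c in the frame of holder_seat between -0.012 and 0.012 m and y of carton_c in the frame of holder_seat between -0.007 and 0.007 m and z of carton_c in the frame of holder_seat between 0.012 and 0.022 m and angle between carton_c's own z axis and vertical below 0.12 rad and angle between the y axis of carton_c and the x axis of holder_seat, either way round below 0.25 rad and linear speed of each of carton, tray, bottle below 0.02 m/s and world x of tray_front between 0.345 and 0.4 m and height (world z) of tray below 0.006 m and angle between tray's own z axis and vertical below 0.06 rad and angle between bottle_c's own z axis and vertical below 0.15 rad and height (world z) of bottle_c between 0.03 and 0.045 m and (y of bottle_c in the frame of tray above 0.053 m or y of bottle_c in the frame of tray below -0.053 m)); the robot touches nothing.
It fails at once if a bystander (canister, dropper bottle, tall carton, battery, dust cap, marker) is shoved or knocked more than 3 cm (distance of any of canister_c, dropper_c, tall_carton_c, battery_c, dust_cap_c, marker_c from where it was at the start of the episode above 0.03 m).
It fails at once if the tray is lifted or tipped instead of sliding on the desk (height (world z) of tray above 0.015 m or angle between tray's own z axis and vertical above 0.2 rad).
It fails at once if the tray is shoved against the bottle (contact force between tray and bottle above 1 N).
It fails at once if the bottle is knocked over (angle between bottle_c's own z axis and vertical above 1.2 rad).
It also fails if it takes over 72 s, if anything falls off the work surface, if the arm or the gripper's body presses on something with over 40 N, if the wrist force passes 120 N, or if a joint passes its speed limit or range.

## Robot

A 6-joint arm with a two-finger parallel gripper is mounted at the origin on a cart in front of the work surface, level with it; the furniture and walls round the work are solid. World frame = base frame: x ahead of the robot, y to its left, z up, the work surface at z = 0. Lengths are in m, angles in rad, forces in N, time in s.
With the tool pointing down it reaches from about 0.35 to 0.85 m from the base axis. Payload 8.1 kg.
Tool frame: the origin (TCP) lies between the finger pads; the fingertips stand 14 mm ahead of it and the grasp point (between the pads) lies 5 mm behind it (robot.tip_reach is the z of the fingertips in the tool frame, in m); z points along the fingers, y is the line along which they close (so a half turn about z gives the same grasp; the last joint's range is limited). The gripper opens to 93 mm and grips with 3 to 60 N. Pads are 15 mm wide; open, the fingers measure 128 mm over their backs; the gripper's body (75 mm by 188 mm) begins 65 mm behind the grasp point.
Start: joints at [1.112, 0.13, 1.488, -0, 1.523, -0.085], TCP at [0.219, 0.559, 0.233] pointing down, gripper open.
Joint ranges: [-2.96, 2.96], [-0.89, 2.26], [0.02, 2.5], [-1.34, 4.48], [0, 2.73], [-2.66, 2.66]. Speed limits (rad/s): [2.39, 2.39, 2.79, 3.14, 3.14, 3.14].

## Interface

Orientations are given as a rotation vector (axis times angle).
In Python, from plant import robot gives the robot as it stands. The module is installed in compiled form; this text tells all that it offers.
- The arm moves only by the shell command python3 -m handwheel 'ROWS' [FORCE]. ROWS is JSON, a list of rows, each a list of 7 numbers: the closure, from -1 (fully open) to 1 (shut), then the shift along the tool's x, y, z each as a share of 100 cm, from -1 to 1, then the turn, a rotation vector about the tool's x, y, z each as a share of 180 degrees, from -1 to 1. In form: [[grip, tx, ty, tz, rx, ry, rz], ...]. A call has 1 to 20 rows; each row is the pose to reach, as a shift and turn from the pose commanded when the call began, along the tool's axes at that moment, turning the shorter way round; what a row does not reach only later rows make up. A row lasts 1/8 s, in which the tool goes at most 62.5 mm and 10.7 degrees, less where a joint would pass 70% of its speed; a pose out of reach is approached as far as the arm can. A call with a number of a shift or a turn outside -1 to 1 is refused whole. A call with a gripper value outside its range is refused whole. The fingers move at their own pace and stop on an object; FORCE is the grip in N (left out, the last holds). Time passes only in rows, so rows that repeat a pose let the fingers close. It gives the time, the measured TCP pose, the force, the opening and the grip force at its end, in the units of the state.
- robot.read_state(): the state, without advancing time (a new reading comes with each control period).
- robot.read_camera(name): name is "side" or "top"; returns a dict with "frame" (480x640x3 uint8, red, green, blue), "fx", "fy", "cx", "cy" (pixels), "rvec" (rotation vector, rad) and "tvec" (3), from world to camera coordinates, as OpenCV has them. Camera axes: x right, y down, z forward; pixel columns grow to the right and rows downward; lengths in m; the calibration is good to about 2 mm. A picture is of the moment at which its call begins. There is no depth.
- robot.close_job(): hands the job in; it is judged then, once.
Trained networks look in a picture, given as the dict that the camera call returned (one of the last four; its "shot" number tells which), for a name from the list of things; names that differ only in an ending like _2 or _b are one class to them, and where a whole thing is asked for, a point or a joint stands for the part that bears it (a point fixed in the world has none). Each returns a list of dicts, best first, with "conf" (0 to 1); they miss things now and then, are a little off and sometimes report something else, mostly with a low value. They report only what shows in the picture. A call takes as long as a camera call.
- robot.regions_of(picture, name): "mask" (480x640 bool, what is visible of it) and "rect" ([left, top, right, bottom] in pixels, round what is visible of it).
The state is a dict: "t": time; "q": joint angles; "dq": joint speeds; "joint_torque": joint torques, N m; "tool_pos": TCP position; "orientation": TCP orientation; "force": force on the tool from outside, world axes, zero at the start; "wrist_torque": the same for the moment, N m; "opening": finger opening in m; "gripper_force": force on a finger pad.
Only numpy, scipy, OpenCV 4.12 (cv2) and the standard library are available. Lean on these libraries where they do the work, as an engineer would, in place of code of your own. Each camera call takes 0.05 s, during which the arm holds its last target. There are 200 camera calls.

## Working session

There is one attempt and no reset: what is moved stays moved. The work goes in short steps, Python scripts to look and compute and a shell command to move; the robot and the scene stay as the last step left them, time stands still between calls to the robot, and variables do not carry over. Pictures are saved under pics/ and viewed, at most 10 in all, crops included, and the job is handed in when it is done.

```bash
mkdir -p pics; cat > h.py <<'E'
import numpy as np, cv2
from plant import robot
from scipy.spatial.transform import Rotation as R
def cam(n):
    p=robot.read_camera(n); return p
def save(p,f): cv2.imwrite('pics/'+f,p['frame'][:,:,::-1])
def ray(p,u,v):
    M=cv2.Rodrigues(np.array(p['rvec'],float))[0]; t=np.array(p['tvec'],float).ravel()
    d=M.T@np.array([(u-p['cx'])/p['fx'],(v-p['cy'])/p['fy'],1.]); return -M.T@t,d
def at(p,u,v,z):
    c,d=ray(p,u,v); return (c+d*(z-c[2])/d[2])
def proj(p,X):
    M=cv2.Rodrigues(np.array(p['rvec'],float))[0]; q=(M@np.atleast_2d(X).T).T+np.array(p['tvec']).ravel()
    return np.c_[p['fx']*q[:,0]/q[:,2]+p['cx'],p['fy']*q[:,1]/q[:,2]+p['cy']]
E
python3 - <<'E'
from h import *
s=robot.read_state();print(s['tool_pos'],s['orientation'],R.from_rotvec(s['orientation']).as_matrix().round(3),s['opening'])
for n in('top','side'):
    p=cam(n);save(p,n+'0.png');print(n,ray(p,320,240),p['fx'])
    for k in('tray','carton_c','bottle_c','holder_seat','canister_c','dropper_c','tall_carton_c','battery_c','dust_cap_c','marker_c'):
        for r in robot.regions_of(p,k)[:2]:
            l,t,rr,b=r['rect'];print(k,round(r['conf'],2),r['rect'],at(p,(l+rr)/2,(t+b)/2,.03).round(3))
E
```

```text
[0.21882655 0.55808202 0.23158334] [-5.83739037e-01 -3.08636923e+00  2.81471747e-03] [[-0.931  0.365 -0.001]
 [ 0.365  0.931 -0.002]
 [ 0.    -0.002 -1.   ]] 0.09278522836072522
top (array([0.35364895, 0.16211416, 0.89037629]), array([ 0.23151264,  0.02242587, -0.97279387])) 535.755867887174
tray 0.7 [373.6, 217.5, 422.7, 304.4] [0.522 0.054 0.03 ]
bottle_c 0.78 [373.4, 304.2, 395.7, 334.0] [0.428 0.079 0.03 ]
holder_seat 0.85 [286.9, 241.8, 339.1, 296.3] [0.51  0.193 0.03 ]
canister_c 0.86 [228.0, 335.0, 256.1, 360.0] [0.385 0.305 0.03 ]
dropper_c 0.85 [236.4, 200.4, 256.1, 224.9] [0.606 0.305 0.03 ]
dropper_c 0.6 [258.3, 184.7, 333.2, 193.8] [0.647 0.223 0.03 ]
tall_carton_c 0.67 [344.3, 170.3, 370.4, 208.3] [0.646 0.119 0.03 ]
battery_c 0.66 [226.8, 268.4, 255.3, 276.0] [0.505 0.311 0.03 ]
battery_c 0.62 [228.7, 333.3, 254.9, 359.6] [0.386 0.305 0.03 ]
dust_cap_c 0.73 [383.3, 186.0, 398.5, 204.2] [0.635 0.063 0.03 ]
marker_c 0.68 [255.0, 184.8, 334.3, 193.0] [0.647 0.225 0.03 ]
side (array([-0.13930272,  0.26814011,  0.5870299 ]), array([ 0.78142479, -0.11371733, -0.61357359])) 482.05146421590524
tray 0.69 [361.3, 220.2, 415.1, 286.5] [0.509 0.05  0.03 ]
carton_c 0.56 [369.9, 243.2, 401.6, 264.8] [0.508 0.055 0.03 ]
carton_c 0.42 [236.2, 299.4, 259.9, 340.5] [0.39  0.307 0.03 ]
bottle_c 0.82 [374.4, 265.8, 399.8, 303.5] [0.429 0.074 0.03 ]
bottle_c 0.61 [287.1, 249.8, 331.3, 292.7] [0.486 0.197 0.03 ]
holder_seat 0.92 [287.2, 250.6, 330.1, 293.8] [0.484 0.199 0.03 ]
canister_c 0.79 [235.1, 300.8, 261.1, 342.6] [0.387 0.307 0.03 ]
dropper_c 0.89 [238.8, 220.6, 255.0, 252.4] [0.606 0.301 0.03 ]
tall_carton_c 0.74 [320.8, 197.0, 345.9, 231.0] [0.65  0.125 0.03 ]
battery_c 0.5 [227.9, 275.6, 260.3, 287.5] [0.48 0.31 0.03]
dust_cap_c 0.57 [361.2, 218.0, 373.4, 227.5] [0.608 0.065 0.03 ]
marker_c 0.75 [252.4, 223.9, 314.2, 231.8] [0.621 0.229 0.03 ]
marker_c 0.61 [229.7, 274.2, 259.4, 287.0] [0.482 0.31  0.03 ]
```

```bash
python3 - <<'E'
import cv2
a=cv2.imread('pics/top0.png')[150:400,200:500]; cv2.imwrite('pics/top0c.png',cv2.resize(a,None,fx=2.6,fy=2.4,interpolation=2))
a=cv2.imread('pics/side0.png')[170:370,200:460]; cv2.imwrite('pics/side0c.png',cv2.resize(a,None,fx=3,fy=3,interpolation=2))
E
```

```text
(no output)
```

View pics/top0c.png

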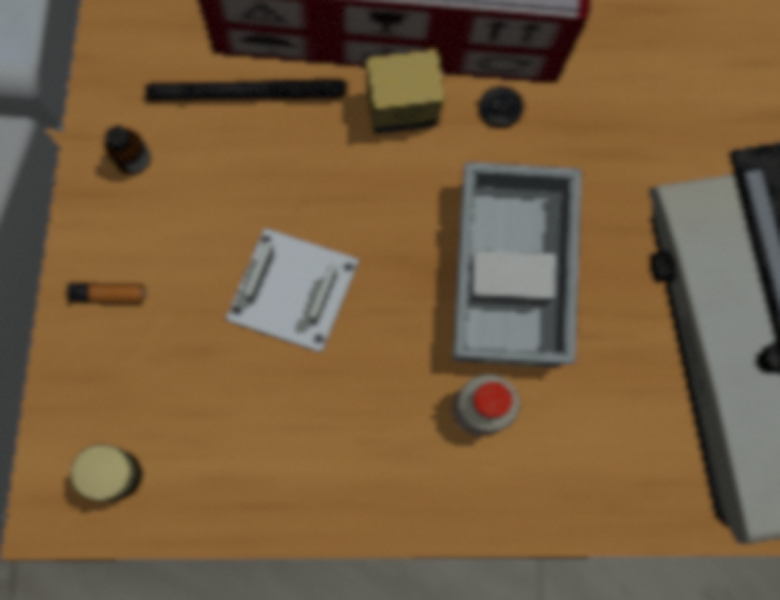

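View pics/side0c.png

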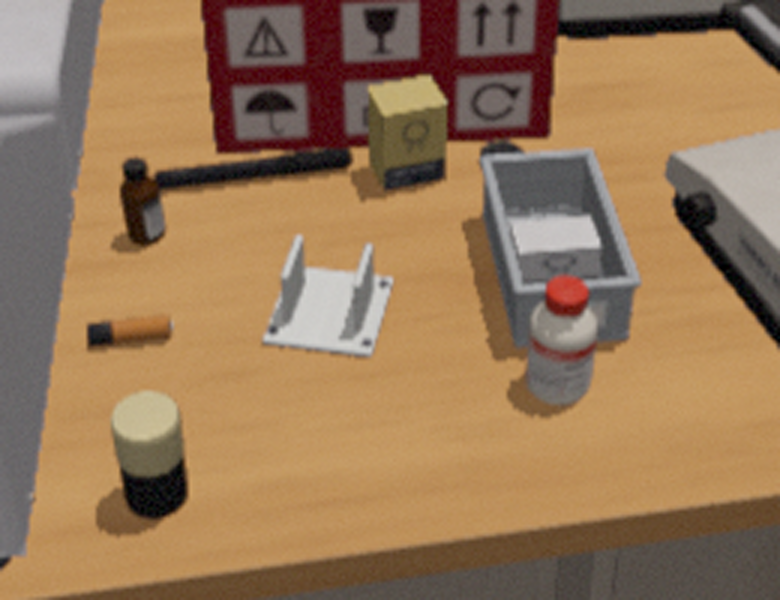

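The top crop shows the tray rim with corners at about (463,164), (580,168), (575,362) and (455,360). The carton is inside it, the red cap is at (493,399), and the holder plate is at (268,230)-(320,349), turned about -0.3 rad. The side view agrees.

```bash
cat >> h.py <<'E'
def fit(p,pix,L,W,z,x0):
    from scipy.optimize import least_squares
    pix=np.array(pix,float)
    c=np.array([[L/2,W/2],[L/2,-W/2],[-L/2,-W/2],[-L/2,W/2]])
    def X(q):
        C,S=np.cos(q[2]),np.sin(q[2]); return np.c_[c@np.array([[C,S],[-S,C]])+q[:2],[z]*4]
    r=least_squares(lambda q:(proj(p,X(q))-pix).ravel(),x0); return r.x.round(4),np.abs(r.fun).max().round(1)
E
python3 - <<'E'
from h import *
p=cam('top')
u=lambda L:[(200+(x)/2.6,150+y/2.4) for x,y in L]
print('tray',fit(p,u([(463,164),(580,168),(575,362),(455,360)]),.134,.074,.046,[.52,.05,0]))
print('holder',fit(p,u([(268,230),(357,260),(320,349),(226,318)]),.070,.066,.004,[.5,.19,-.3]))
print('carton',fit(p,u([(474,252),(556,253),(556,299),(474,298)]),.031,.051,.038,[.5,.05,0]))
print('cap',at(p,*u([(493,399)])[0],.072))
for k,z in(('tall_carton_c',.06),('dust_cap_c',.012)):
    m=robot.regions_of(p,k)[0]['rect'];print(k,at(p,m[0],m[1],z),at(p,m[2],m[3],z))
p=cam('side')
v=lambda L:[(200+x/3,170+y/3) for x,y in L]
print('tray',fit(p,v([(484,152),(592,150),(636,282),(512,288)]),.134,.074,.046,[.52,.05,0]))
print('holder',fit(p,v([(303,268),(393,282),(370,354),(263,344)]),.070,.066,.004,[.5,.19,-.3]))
print('cap',at(p,*v([(568,287)])[0],.072))
E
```

```text
tray (array([ 0.5224,  0.0542, -0.0573]), np.float64(1.0))
holder (array([ 0.5124,  0.195 , -0.3708]), np.float64(1.3))
carton (array([ 0.5146,  0.0555, -0.0229]), np.float64(0.2))
cap [0.42877366 0.07527699 0.072     ]
tall_carton_c [0.66929854 0.14095748 0.06      ] [0.60594995 0.09735058 0.06      ]
dust_cap_c [0.65420571 0.07009682 0.012     ] [0.62076744 0.04248856 0.012     ]
tray (array([ 0.5247,  0.0524, -0.104 ]), np.float64(1.1))
holder (array([ 0.5087,  0.1922, -0.4091]), np.float64(2.3))
cap [0.42906265 0.07285825 0.072     ]
```

```bash
cat >> h.py <<'E'
def go(*tg):
    """rows shares for targets (x,y,z,phi deg) from the present pose"""
    s=robot.read_state(); p=np.array(s['tool_pos']); r=R.from_rotvec(s['orientation']); M=r.as_matrix()
    print('t',round(s['t'],2),p.round(4),'phi',np.degrees(np.arctan2(M[1,1],M[0,1])).round(1),'open',round(s['opening'],4))
    for x,y,z,ph in tg:
        a=np.radians(ph); b=[]
        for k in(0,np.pi):
            yv=np.array([np.cos(a+k),np.sin(a+k),0]); zv=np.array([0,0,-1.]); T=np.c_[np.cross(yv,zv),yv,zv]
            b.append((r.inv()*R.from_matrix(T)).as_rotvec())
        w=min(b,key=np.linalg.norm); d=M.T@(np.array([x,y,z])-p)
        print((x,y,z,ph),d.round(4).tolist(),(w/np.pi).round(4).tolist(),'rows',max(np.linalg.norm(d)/.0625,np.degrees(np.linalg.norm(w))/10.7).round(1))
E
python3 -c "
from h import *
go((.26,.3,.25,90),(.429,.074,.2,90),(.429,.074,.10,90),(.429,.074,.031,90))"
```

```text
t 1.3 [0.2191 0.5586 0.2326] phi 68.6 open 0.0932
(0.26, 0.3, 0.25, 90) [-0.1325, -0.2258, -0.0174] [0.0, 0.0, -0.119] rows 4.2
(0.429, 0.074, 0.2, 90) [-0.3724, -0.3745, 0.0326] [0.0, 0.0, -0.119] rows 8.5
(0.429, 0.074, 0.1, 90) [-0.3724, -0.3745, 0.1326] [0.0, 0.0, -0.119] rows 8.7
(0.429, 0.074, 0.031, 90) [-0.3724, -0.3745, 0.2016] [0.0, 0.0, -0.119] rows 9.0
```

```bash
python3 -m handwheel '[[-1,-0.1325,-0.2258,-0.0174,0,0,-0.119],[-1,-0.1325,-0.2258,-0.0174,0,0,-0.119],[-1,-0.1325,-0.2258,-0.0174,0,0,-0.119],[-1,-0.1325,-0.2258,-0.0174,0,0,-0.119],[-1,-0.1325,-0.2258,-0.0174,0,0,-0.119],[-1,-0.3724,-0.3745,0.0326,0,0,-0.119],[-1,-0.3724,-0.3745,0.0326,0,0,-0.119],[-1,-0.3724,-0.3745,0.0326,0,0,-0.119],[-1,-0.3724,-0.3745,0.0326,0,0,-0.119],[-1,-0.3724,-0.3745,0.0326,0,0,-0.119],[-1,-0.3724,-0.3745,0.0326,0,0,-0.119],[-1,-0.3724,-0.3745,0.1326,0,0,-0.119],[-1,-0.3724,-0.3745,0.1326,0,0,-0.119],[-1,-0.3724,-0.3745,0.1326,0,0,-0.119],[-1,-0.3724,-0.3745,0.1326,0,0,-0.119]]' 10
python3 - <<'E'
from h import *
p=cam('side');save(p,'s1.png')
a=p['frame'][170:370,220:480,::-1];cv2.imwrite('pics/s1c.png',cv2.resize(a,None,fx=3,fy=3,interpolation=2))
go((.429,.074,.031,90))
print(proj(p,[.429,.074,.036]),proj(p,robot.read_state()['tool_pos']))
E
```

```text
t: 3.18
tool_pos: [0.4299, 0.0748, 0.1019]
orientation: [-0.002, 3.14, 0.001]
force: [0.1, 0.8, 0.3]
opening: 0.0927
gripper_force: 0.0
t 3.23 [0.4306 0.0747 0.1024] phi 90.1 open 0.0931
(0.429, 0.074, 0.031, 90) [0.0018, -0.0007, 0.0714] [0.0001, 0.0011, 0.0003] rows 1.1
[[387.1970166  282.11863472]] [[389.29145341 250.65320976]]
```

View pics/s1c.png

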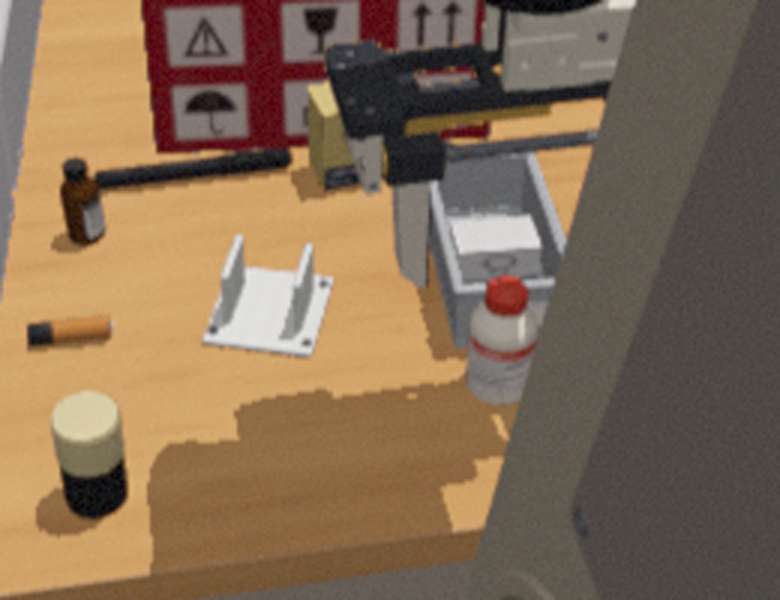

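The side view shows the left finger at about (412,270), left of the bottle at (500,340) and in line with it in depth. Descend and grip.

```bash
python3 -m handwheel '[[-1,0.001,-0.0007,0.04,0,0,0],[-1,0.001,-0.0007,0.071,0,0,0],[-1,0.001,-0.0007,0.071,0,0,0],[1,0.001,-0.0007,0.071,0,0,0],[1,0.001,-0.0007,0.071,0,0,0],[1,0.001,-0.0007,0.071,0,0,0],[1,0.001,-0.0007,0.071,0,0,0],[1,0.001,-0.0007,0.071,0,0,0],[1,0.001,-0.0007,0.056,0,0,0],[1,0.001,-0.0007,0.056,0,0,0]]' 10
python3 -c "
from h import *
go((.39,.165,.048,90),(.39,.165,.032,90),(.39,.165,.12,90))"
```

```text
t: 4.47
tool_pos: [0.4293, 0.0733, 0.0458]
orientation: [-0.0, 3.139, 0.0]
force: [-0.1, -0.1, -0.1]
opening: 0.0363
gripper_force: 9.9
t 4.47 [0.4293 0.0733 0.0458] phi 90.0 open 0.0363
(0.39, 0.165, 0.048, 90) [0.0393, 0.0917, -0.0023] [0.0, 0.0009, 0.0] rows 1.6
(0.39, 0.165, 0.032, 90) [0.0394, 0.0917, 0.0137] [0.0, 0.0009, 0.0] rows 1.6
(0.39, 0.165, 0.12, 90) [0.0391, 0.0917, -0.0743] [0.0, 0.0009, 0.0] rows 2.0
```

```bash
python3 -m handwheel '[[1,0.013,0.03,-0.002,0,0,0],[1,0.026,0.06,-0.002,0,0,0],[1,0.039,0.0917,-0.002,0,0,0],[1,0.039,0.0917,-0.002,0,0,0],[1,0.039,0.0917,0.008,0,0,0],[1,0.039,0.0917,0.014,0,0,0],[1,0.039,0.0917,0.0145,0,0,0],[1,0.039,0.0917,0.0145,0,0,0],[-0.5,0.039,0.0917,0.0145,0,0,0],[-0.5,0.039,0.0917,0.0145,0,0,0],[-0.5,0.039,0.0917,0.0145,0,0,0],[-0.5,0.039,0.0917,0.0145,0,0,0],[-0.5,0.039,0.0917,-0.03,0,0,0],[-0.5,0.039,0.0917,-0.08,0,0,0],[-0.5,0.039,0.0917,-0.154,0,0,0],[-0.5,0.039,0.0917,-0.154,0,0,0]]' 10
python3 - <<'E'
from h import *
for n in('side','top'):
    p=cam(n)
    for k in ('bottle_c','tray'):
        for r in robot.regions_of(p,k)[:2]: l,t,rr,b=r['rect'];print(n,k,r['conf'],r['rect'],at(p,(l+rr)/2,(t+b)/2,.036).round(3))
    save(p,n+'2.png')
a=p['frame'][150:400,200:500,::-1];cv2.imwrite('pics/top2c.png',cv2.resize(a,None,fx=2.6,fy=2.4,interpolation=2))
go((.55,.085,.20,90),(.606,.085,.20,90),(.606,.085,.028,90))
E
```

```text
t: 6.48
tool_pos: [0.3915, 0.1657, 0.2031]
orientation: [-0.0, 3.134, 0.003]
force: [-0.3, -0.9, -0.8]
opening: 0.0699
gripper_force: 0.0
side bottle_c 0.81 [325.2, 284.8, 352.5, 330.6] [0.385 0.164 0.036]
side bottle_c 0.54 [251.4, 224.2, 302.1, 232.2] [0.614 0.242 0.036]
side tray 0.58 [360.8, 219.1, 413.3, 286.6] [0.503 0.054 0.036]
t 6.78 [0.3878 0.1646 0.1958] phi 90.0 open 0.0697
(0.55, 0.085, 0.2, 90) [-0.1622, -0.0796, -0.0047] [-0.0003, -0.0011, 0.0] rows 2.9
(0.606, 0.085, 0.2, 90) [-0.2182, -0.0796, -0.0049] [-0.0003, -0.0011, 0.0] rows 3.7
(0.606, 0.085, 0.028, 90) [-0.2188, -0.0794, 0.1671] [-0.0003, -0.0011, 0.0] rows 4.6
```

View pics/top2c.png

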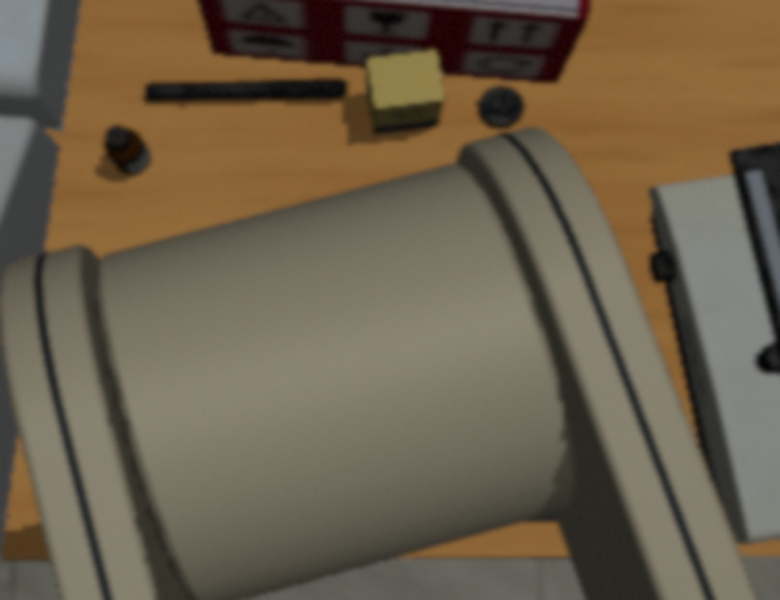

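The arm hides the tray here, but the side detection has the bottle upright at (0.385,0.164). In the top crop the dust cap (500,107) and tall carton (405,90) are undisturbed. Next I go above the gap behind the tray.

```bash
python3 -m handwheel '[[-0.05,-0.08,-0.04,-0.005,0,0,0],[-0.05,-0.162,-0.0796,-0.005,0,0,0],[-0.05,-0.162,-0.0796,-0.005,0,0,0],[-0.05,-0.2142,-0.0796,-0.005,0,-0.001,0],[-0.05,-0.2142,-0.0796,-0.005,0,-0.001,0],[-0.05,-0.2142,-0.0796,0.05,0,-0.001,0],[-0.05,-0.2142,-0.0796,0.106,0,-0.001,0],[-0.05,-0.2142,-0.0796,0.106,0,-0.001,0],[-0.05,-0.2142,-0.0796,0.106,0,-0.001,0]]'
python3 - <<'E'
from h import *
for n in('side','top'):
    p=cam(n);save(p,n+'3.png')
    x,y,z=robot.read_state()['tool_pos']; print(proj(p,[[x,y-.033,z-.014],[.59,.053,.046]]))
    if n=='side':
        a=p['frame'][180:300,300:460,::-1];cv2.imwrite('pics/side3c.png',cv2.resize(a,None,fx=5,fy=5,interpolation=2))
go((.602,.085,.028,90))
E
```

```text
t: 7.9
tool_pos: [0.6035, 0.0856, 0.0938]
orientation: [-0.001, 3.137, 0.0]
force: [0.6, 0.3, 1.4]
opening: 0.0492
gripper_force: 0.0
[[374.90342671 201.17620004]
 [375.69670319 220.6326906 ]]
[[401.24310135 203.1360292 ]
 [398.64174465 218.49784186]]
t 8.0 [0.6051 0.0856 0.0956] phi 90.0 open 0.049
(0.602, 0.085, 0.028, 90) [0.0037, -0.0007, 0.0676] [0.0001, 0.0026, 0.0001] rows 1.1
```

View pics/side3c.png

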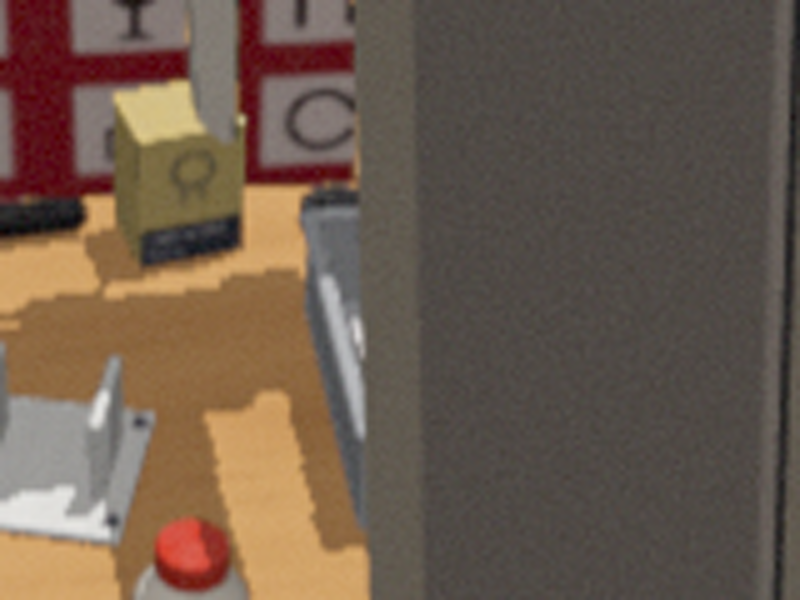

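Side view: the left fingertip is at crop (222,135), the tall carton's base front corners at (140,265) and (238,245), and the tray's rear-left rim corner at (305,215). Turning those into positions.

```bash
python3 - <<'E'
from h import *
p=cam('side')
f=lambda x,y,z: at(p,300+x/5,180+y/5,z).round(4)
print('carton',f(140,265,0),f(238,245,0),'rimcorner',f(305,213,.049),'tip L',f(222,137,robot.read_state()['tool_pos'][2]-.014))
p=cam('top')
print('tall front base',at(p,200+375/2.6,150+131/2.4,0),at(p,200+438/2.6,150+125/2.4,0),'cap',at(p,200+500/2.6,150+127/2.4,.003))
go((.603,.085,.055,90),(.603,.085,.026,90))
E
```

```text
carton [0.6281 0.1398 0.    ] [0.6341 0.0981 0.    ] rimcorner [0.5849 0.0832 0.049 ] tip L [0.5941 0.1139 0.0816]
tall front base [0.62847523 0.14057824 0.        ] [0.63275965 0.09844977 0.        ] cap [0.6300676  0.05745033 0.003     ]
t 8.1 [0.6051 0.0856 0.0952] phi 90.0 open 0.0492
(0.603, 0.085, 0.055, 90) [0.0024, -0.0006, 0.0402] [0.0001, 0.0025, 0.0001] rows 0.6
(0.603, 0.085, 0.026, 90) [0.0026, -0.0006, 0.0692] [0.0001, 0.0025, 0.0001] rows 1.1
```

```bash
python3 -m handwheel '[[-0.05,0,-0.0006,0.03,0,0.002,0],[-0.05,0,-0.0006,0.045,0,0.002,0],[-0.05,0,-0.0006,0.052,0,0.002,0],[-0.05,0,-0.0006,0.052,0,0.002,0]]'
```

```text
t: 8.6
tool_pos: [0.6033, 0.0848, 0.04]
orientation: [0.0, -3.138, 0.0]
force: [-0.4, 0.9, 0.2]
opening: 0.0486
gripper_force: 0.0
```

```bash
python3 -m handwheel '[[-0.05,0,0,0.014,0,0,0],[-0.05,0,0,0.014,0,0,0],[-0.05,0.005,0,0.014,0,0,0],[-0.05,0.01,0,0.014,0,0,0],[-0.05,0.015,0,0.014,0,0,0],[-0.05,0.02,0,0.014,0,0,0],[-0.05,0.026,0,0.014,0,0,0],[-0.05,0.032,0,0.014,0,0,0],[-0.05,0.038,0,0.014,0,0,0],[-0.05,0.044,0,0.014,0,0,0],[-0.05,0.05,0,0.014,0,0,0]]'
python3 - <<'E'
from h import *
for n in('side','top'):
    p=cam(n);save(p,n+'4.png')
    for r in robot.regions_of(p,'tray')[:1]: print(n,r['conf'],r['rect'])
b=cv2.imread('pics/top4.png')[150:400,200:500]; a=cv2.imread('pics/side4.png')[180:340,280:460]
cv2.imwrite('pics/c4.png',np.hstack([cv2.resize(a,(400,360)),cv2.resize(b,(400,360))]))
go((.517,.085,.026,90))
E
```

```text
t: 9.98
tool_pos: [0.5529, 0.0848, 0.0262]
orientation: [0.0, -3.138, 0.0]
force: [1.1, -0.9, -2.1]
opening: 0.0486
gripper_force: 0.7
side 0.56 [368.4, 236.4, 372.4, 275.5]
top 0.87 [385.3, 251.7, 426.5, 296.1]
t 10.18 [0.5531 0.0848 0.0263] phi 90.0 open 0.0489
(0.517, 0.085, 0.026, 90) [0.0361, 0.0002, 0.0004] [-0.0, -0.0011, 0.0] rows 0.6
```

View pics/c4.png

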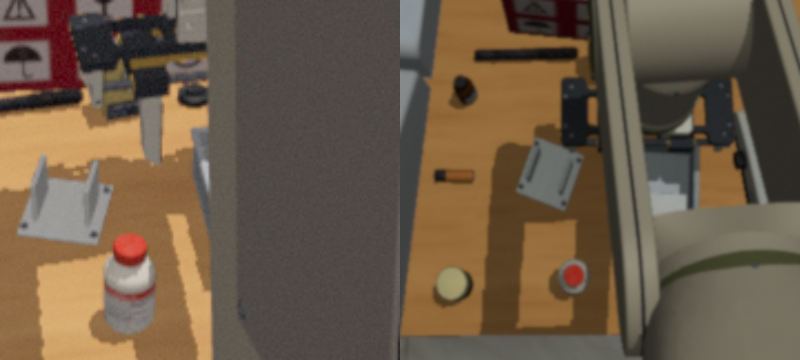

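The bottle is at left crop (130,290), clear of the way. The right panel shows the tray following the finger, with its right rim still straight. Continuing the drag.

```bash
python3 -m handwheel '[[-0.05,0.006,0,0,0,0,0],[-0.05,0.012,0,0,0,0,0],[-0.05,0.018,0,0,0,0,0],[-0.05,0.024,0,0,0,0,0],[-0.05,0.03,0,0,0,0,0],[-0.05,0.036,0,0,0,0,0],[-0.05,0.036,0,0,0,0,0],[-0.05,0.026,0,0,0,0,0],[-0.05,0.020,0,-0.04,0,0,0],[-0.05,0.020,0,-0.09,0,0,0],[-0.05,0.020,0.05,-0.14,0,0,0],[-0.05,-0.02,0.1,-0.2,0,0,0],[-0.05,-0.02,0.15,-0.2,0,0,0],[-0.05,-0.02,0.2,-0.2,0,0,0],[-0.05,-0.02,0.2,-0.2,0,0,0]]'
python3 - <<'E'
from h import *
for n in('side','top'):
    p=cam(n);save(p,n+'5.png')
    for k in('tray','carton_c','bottle_c'):
        for r in robot.regions_of(p,k)[:1]: print(n,k,r['conf'],r['rect'])
b=cv2.imread('pics/top5.png')[190:400,340:480]; a=cv2.imread('pics/side5.png')[210:410,330:490]
cv2.imwrite('pics/c5.png',np.hstack([cv2.resize(a,(400,500),interpolation=2),cv2.resize(b,(400,600),interpolation=2)[:500]]))
E
```

```text
t: 12.05
tool_pos: [0.5738, 0.2891, 0.2259]
orientation: [0.007, -3.138, -0.002]
force: [0.2, -1.0, 0.1]
opening: 0.0489
gripper_force: 0.0
side tray 0.68 [250.5, 223.2, 317.8, 233.8]
side bottle_c 0.6 [325.8, 283.9, 350.0, 330.5]
top tray 0.8 [380.3, 271.2, 427.0, 355.3]
top carton_c 0.57 [383.7, 305.3, 417.3, 331.9]
```

View pics/c5.png

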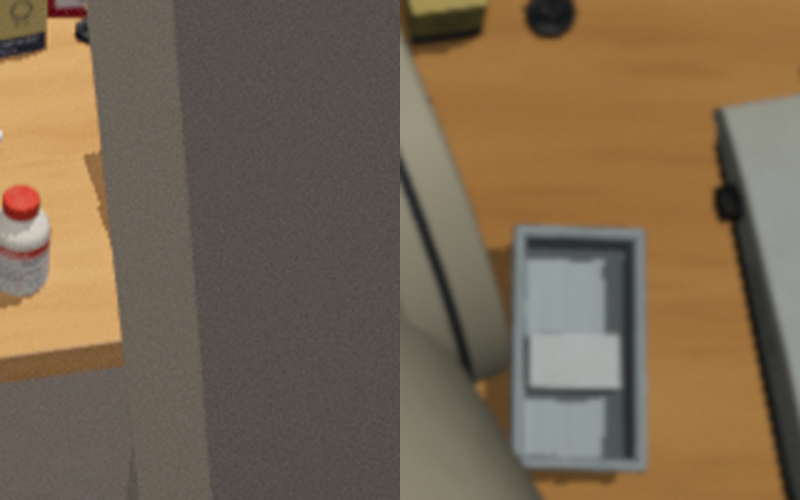

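The right panel shows the tray rim at (514,226), (644,228), (646,470) and (514,466), and the carton top at (530,333)-(622,389), lying flat inside.

```bash
python3 - <<'E'
from h import *
p=cam('top')
u=lambda L:[(340+(x-400)/2.857,190+y/2.857) for x,y in L]
print('tray',fit(p,u([(514,226),(644,228),(646,470),(514,466)]),.134,.074,.046,[.44,.05,0]))
print('carton',fit(p,u([(530,333),(622,333),(622,389),(529,388)]),.031,.051,.038,[.44,.05,0]))
E
```

```text
tray (array([ 0.4395,  0.0515, -0.0309]), np.float64(0.9))
carton (array([ 0.4318,  0.0529, -0.0197]), np.float64(0.4))
```

```bash
python3 - <<'E'
from h import *
go((.432,.053,.20,90),(.432,.053,.10,90),(.432,.053,.025,90))
E
```

```text
t 12.5 [0.5742 0.2837 0.2262] phi 89.9 open 0.0488
(0.432, 0.053, 0.2, 90) [0.1418, -0.2309, 0.0267] [-0.0, -0.001, -0.0004] rows 4.4
(0.432, 0.053, 0.1, 90) [0.1415, -0.2309, 0.1267] [-0.0, -0.001, -0.0004] rows 4.8
(0.432, 0.053, 0.025, 90) [0.1413, -0.2309, 0.2017] [-0.0, -0.001, -0.0004] rows 5.4
```

```bash
python3 -m handwheel '[[-0.12,0.1418,-0.2309,0.0267,0,0,0.506],[-0.12,0.1418,-0.2309,0.0267,0,0,0.506],[-0.12,0.1418,-0.2309,0.0267,0,0,0.506],[-0.12,0.1418,-0.2309,0.0267,0,0,0.506],[-0.12,0.1418,-0.2309,0.0267,0,0,0.506],[-0.12,0.1418,-0.2309,0.0267,0,0,0.506],[-0.12,0.1418,-0.2309,0.0267,0,0,0.506],[-0.12,0.1418,-0.2309,0.0267,0,0,0.506],[-0.12,0.1418,-0.2309,0.0267,0,0,0.506],[-0.12,0.1418,-0.2309,0.0267,0,0,0.506],[-0.12,0.1415,-0.2309,0.08,0,0,0.506],[-0.12,0.1415,-0.2309,0.1267,0,0,0.506],[-0.12,0.1415,-0.2309,0.1267,0,0,0.506],[-0.12,0.1415,-0.2309,0.1267,0,0,0.506]]' 8
python3 - <<'E'
from h import *
go((.432,.053,.06,-1),(.432,.053,.025,-1))
p=cam('side');save(p,'side6.png');a=p['frame'][200:340,320:480,::-1];cv2.imwrite('pics/c6.png',cv2.resize(a,None,fx=4,fy=4,interpolation=2))
for k in('carton_c','tray'):
  for r in robot.regions_of(p,k)[:1]: print(k,r['conf'],r['rect'])
E
```

```text
t: 14.25
tool_pos: [0.433, 0.0538, 0.1017]
orientation: [-2.241, -2.201, 0.002]
force: [0.7, -0.1, 0.2]
opening: 0.052
gripper_force: 0.0
t 14.25 [0.433  0.0538 0.1017] phi -1.0 open 0.052
(0.432, 0.053, 0.06, -1) [-0.0008, -0.0009, 0.0417] [-0.0005, 0.0, -0.0002] rows 0.7
(0.432, 0.053, 0.025, -1) [-0.0008, -0.0009, 0.0767] [-0.0005, 0.0, -0.0002] rows 1.2
carton_c 0.72 [382.7, 272.5, 396.0, 295.4]
tray 0.9 [371.7, 248.6, 400.1, 312.0]
```

View pics/c6.png

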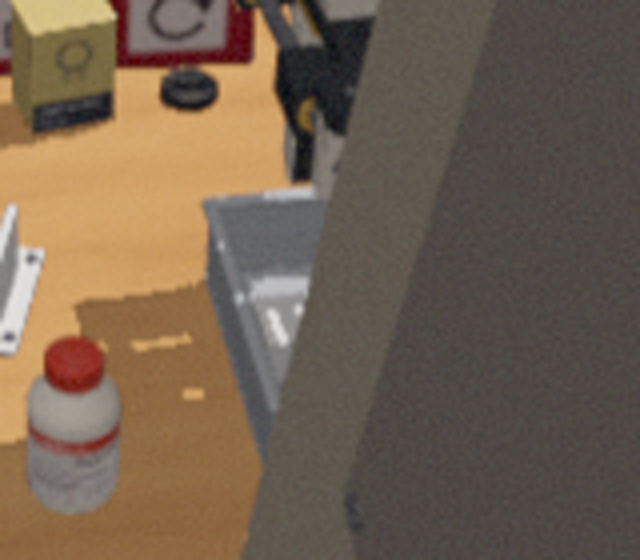

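The tray is upright with the carton visible at crop (285,290), and the bottle stands well to the left at (75,430). Clearance is enough, so descend and grip.

```bash
python3 -m handwheel '[[-0.12,-0.001,-0.001,0.042,0,0,0],[-0.12,-0.001,-0.001,0.065,0,0,0],[-0.12,-0.001,-0.001,0.0767,0,0,0],[-0.12,-0.001,-0.001,0.0767,0,0,0],[1,-0.001,-0.001,0.0767,0,0,0],[1,-0.001,-0.001,0.0767,0,0,0],[1,-0.001,-0.001,0.0767,0,0,0],[1,-0.001,-0.001,0.0767,0,0,0],[1,-0.001,-0.001,0.0767,0,0,0],[1,-0.001,-0.001,0.06,0,0,0],[1,-0.001,-0.001,0.03,0,0,0],[1,-0.001,-0.001,-0.01,0,0,0],[1,-0.001,-0.001,-0.01,0,0,0]]' 8
python3 - <<'E'
from h import *
go((.425,.235,.11,68),(.425,.235,.05,68),(.425,.235,.021,68))
E
```

```text
t: 16.02
tool_pos: [0.4336, 0.0529, 0.1133]
orientation: [2.241, 2.199, 0.004]
force: [-0.4, 0.2, -1.1]
opening: 0.0314
gripper_force: 8.0
t 16.02 [0.4336 0.0529 0.1133] phi -1.1 open 0.0314
(0.425, 0.235, 0.11, 68) [0.1819, -0.0121, 0.0033] [0.0009, 0.0006, -0.3838] rows 6.5
(0.425, 0.235, 0.05, 68) [0.1819, -0.0123, 0.0633] [0.0009, 0.0006, -0.3838] rows 6.5
(0.425, 0.235, 0.021, 68) [0.1819, -0.0124, 0.0923] [0.0009, 0.0006, -0.3838] rows 6.5
```

```bash
python3 -m handwheel '[[1,0.03,0,-0.01,0,0,-0.05],[1,0.06,0,-0.01,0,0,-0.1],[1,0.09,0,-0.01,0,0,-0.15],[1,0.12,-0.005,-0.01,0,0,-0.2],[1,0.15,-0.01,-0.01,0,0,-0.25],[1,0.182,-0.012,-0.01,0,0,-0.31],[1,0.182,-0.012,-0.01,0,0,-0.3838],[1,0.182,-0.012,-0.01,0,0,-0.3838],[1,0.182,-0.0123,0.03,0,0,-0.3838],[1,0.182,-0.0123,0.063,0,0,-0.3838],[1,0.182,-0.0123,0.08,0,0,-0.3838],[1,0.182,-0.0123,0.088,0,0,-0.3838],[1,0.182,-0.0123,0.088,0,0,-0.3838]]' 8
python3 - <<'E'
from h import *
go((.425,.235,.0213,68))
E
```

```text
t: 17.65
tool_pos: [0.4221, 0.2352, 0.022]
orientation: [-0.599, -3.081, 0.001]
force: [0.5, 0.1, 0.3]
opening: 0.0314
gripper_force: 8.0
t 17.65 [0.4221 0.2352 0.022 ] phi 68.0 open 0.0314
(0.425, 0.235, 0.0213, 68) [-0.0028, 0.001, 0.0007] [-0.0004, -0.0009, 0.0] rows 0.0
```

```bash
python3 -m handwheel '[[1,0,0,0.001,0,0,0],[1,0,0,0.001,0,0,0],[0,0,0,0.001,0,0,0],[0,0,0,0.001,0,0,0],[0,0,0,0.001,0,0,0],[0,0,0,0.001,0,0,0],[0,0,0,-0.03,0,0,0],[-0.4,0,0,-0.07,0,0,0],[-0.5,-0.06,-0.11,-0.14,0,0,0],[-0.5,-0.12,-0.2,-0.14,0,0,0],[-0.5,-0.12,-0.2,-0.14,0,0,0],[-0.5,-0.12,-0.2,-0.14,0,0,0],[-0.5,-0.12,-0.2,-0.14,0,0,0]]' 8
python3 - <<'E'
from h import *
go((.42,.235,.11,-22))
for n in('side','top'):
    p=cam(n);save(p,n+'7.png')
    for k in('carton_c','holder_seat','bottle_c'):
        for r in robot.regions_of(p,k)[:2]: print(n,k,r['conf'],r['rect'], [x.round(1) for x in cv2.minAreaRect(np.argwhere(r['mask'])[:,::-1].astype(np.float32))[0:1]])
a=cv2.imread('pics/side7.png')[210:350,220:360]; b=cv2.imread('pics/top7.png')[220:360,220:360]
cv2.imwrite('pics/c7.png',np.hstack([cv2.resize(x,(400,400),interpolation=2) for x in(a,b)]))
E
```

```text
t: 19.27
tool_pos: [0.4599, 0.0011, 0.1632]
orientation: [-0.608, -3.082, 0.002]
force: [-0.0, 0.9, -0.0]
opening: 0.0699
gripper_force: 0.0
t 19.27 [0.4599 0.0011 0.1632] phi 67.7 open 0.0699
(0.42, 0.235, 0.11, -22) [0.1258, 0.2013, 0.053] [-0.0003, 0.0003, 0.4983] rows 8.4Traceback (most recent call last):
  File "<stdin>", line 6, in <module>
AttributeError: 'tuple' object has no attribute 'round'. Did you mean: 'count'?
```

```bash
python3 - <<'E'
from h import *
for n in('side','top'):
    p=cam(n);save(p,n+'7.png')
    for k in('carton_c','holder_seat','bottle_c'):
        for r in robot.regions_of(p,k)[:1]: print(n,k,r['conf'],r['rect'])
a=cv2.imread('pics/side7.png')[210:350,220:360]; b=cv2.imread('pics/top7.png')[220:360,220:360]
cv2.imwrite('pics/c7.png',np.hstack([cv2.resize(x,(400,400),interpolation=2) for x in(a,b)]))
E
```

```text
side carton_c 0.74 [278.8, 288.6, 306.1, 327.8]
side holder_seat 0.67 [288.2, 250.9, 330.5, 292.6]
side bottle_c 0.69 [325.6, 285.6, 350.7, 330.8]
top carton_c 0.61 [270.4, 306.5, 304.6, 346.4]
top bottle_c 0.91 [319.8, 328.1, 340.3, 358.2]
```

View pics/c7.png

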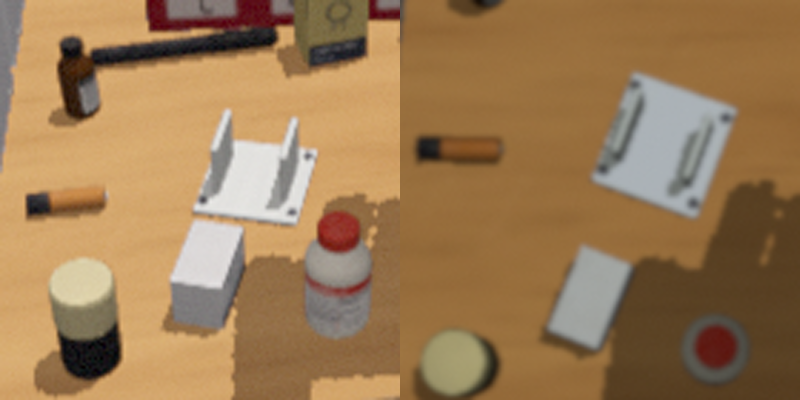

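The carton stands flat and released on the desk, with its top at right panel (582,245)-(601,348), parallel to the holder at (632,72)-(697,217). The bottle and bystanders are undisturbed. Fitting both.

```bash
python3 - <<'E'
from h import *
p=cam('top')
u=lambda L:[(220+(x-400)/2.857,220+y/2.857) for x,y in L]
print('carton',fit(p,u([(582,245),(632,265),(601,349),(548,330)]),.051,.031,.034,[.42,.23,-.39]))
print('holder',fit(p,u([(632,72),(737,105),(697,217),(592,180)]),.070,.066,.004,[.51,.19,-.39]))
# refine yaw with white-plate mask
p2=cam('side')
v=lambda L:[(220+x/2.857,210+y/2.857) for x,y in L]
print('holder side',fit(p2,v([(228,138),(316,150),(298,223),(195,212)]),.070,.066,.004,[.51,.19,-.39]))
print('carton side',fit(p2,v([(193,223),(244,230),(224,297),(172,288)]),.051,.031,.034,[.42,.23,-.39]))
g=lambda q:proj(p,[[q[0]+a*np.cos(q[2])-b*np.sin(q[2]),q[1]+a*np.sin(q[2])+b*np.cos(q[2]),z] for a,b,z in [(.02,.024,.042),(-.02,.024,.042),(.02,-.024,.042),(-.02,-.024,.042)]])
print(((g([.5124,.195,-.3708])-220)*2.857+[400,0]).round(0).tolist())
E
```

```text
carton (array([ 0.421 ,  0.2345, -0.3593]), np.float64(0.6))
holder (array([ 0.5128,  0.195 , -0.337 ]), np.float64(0.6))
holder side (array([ 0.5105,  0.192 , -0.375 ]), np.float64(1.9))
carton side (array([ 0.416 ,  0.2338, -0.3501]), np.float64(0.7))
[[636.0, 85.0], [609.0, 149.0], [715.0, 114.0], [689.0, 180.0]]
```

```bash
python3 - <<'E'
from h import *
go((.421,.2345,.14,-20.5),(.421,.2345,.09,-20.5))
E
```

```text
t 19.88 [0.4587 0.0052 0.1617] phi 68.1 open 0.07
(0.421, 0.2345, 0.14, -20.5) [0.1206, 0.1987, 0.0218] [-0.001, -0.0005, 0.492] rows 8.3
(0.421, 0.2345, 0.09, -20.5) [0.1204, 0.1987, 0.0718] [-0.001, -0.0005, 0.492] rows 8.3
```

```bash
python3 -m handwheel '[[-0.5,0.03,0.05,0.02,0,0,0.06],[-0.5,0.06,0.1,0.02,0,0,0.12],[-0.5,0.12,0.198,0.022,0,0,0.25],[-0.5,0.12,0.198,0.022,0,0,0.492],[-0.5,0.12,0.198,0.022,0,0,0.492],[-0.5,0.12,0.198,0.022,0,0,0.492],[-0.5,0.12,0.198,0.022,0,0,0.492],[-0.5,0.12,0.198,0.022,0,0,0.492],[-0.5,0.12,0.198,0.022,0,0,0.492],[-0.5,0.1204,0.1987,0.0718,0,0,0.492],[-0.5,0.1204,0.1987,0.0718,0,0,0.492],[-0.5,0.1204,0.1987,0.0718,0,0,0.492]]' 8
python3 - <<'E'
from h import *
go((.421,.2345,.022,-20.5))
E
```

```text
t: 21.38
tool_pos: [0.4215, 0.2342, 0.0911]
orientation: [-2.58, -1.789, 0.004]
force: [0.3, 0.2, -0.0]
opening: 0.0699
gripper_force: 0.0
t 21.38 [0.4215 0.2342 0.0911] phi -20.5 open 0.0699
(0.421, 0.2345, 0.022, -20.5) [0.0002, -0.0003, 0.0691] [-0.0009, 0.0003, -0.0002] rows 1.1
```

```bash
python3 -m handwheel '[[-0.5,0,0,0.035,0,0,0],[-0.5,0,0,0.06,0,0,0],[-0.5,0,0,0.069,0,0,0],[-0.5,0,0,0.069,0,0,0],[1,0,0,0.069,0,0,0],[1,0,0,0.069,0,0,0],[1,0,0,0.069,0,0,0],[1,0,0,0.069,0,0,0],[1,0,0,0.069,0,0,0]]' 8
python3 - <<'E'
from h import *
go((.421,.2345,.09,-20.5),(.5125,.195,.09,-20.5),(.5125,.195,.03,-20.5))
E
```

```text
t: 22.5
tool_pos: [0.4218, 0.2344, 0.0221]
orientation: [-2.581, -1.789, 0.002]
force: [-1.1, -0.6, 6.2]
opening: 0.0508
gripper_force: 8.0
t 22.5 [0.4218 0.2344 0.0221] phi -20.6 open 0.0508
(0.421, 0.2345, 0.09, -20.5) [-0.0002, -0.001, -0.0679] [-0.0006, -0.0, -0.0003] rows 1.1
(0.5125, 0.195, 0.09, -20.5) [-0.005, 0.0986, -0.068] [-0.0006, -0.0, -0.0003] rows 1.9
(0.5125, 0.195, 0.03, -20.5) [-0.005, 0.0987, -0.008] [-0.0006, -0.0, -0.0003] rows 1.6
```

```bash
python3 -m handwheel '[[1,0,0,-0.035,0,0,0],[1,0,0,-0.07,0,0,0],[1,0,0,-0.07,0,0,0],[1,-0.002,0.03,-0.07,0,0,0],[1,-0.004,0.06,-0.07,0,0,0],[1,-0.005,0.0987,-0.068,0,0,0],[1,-0.005,0.0987,-0.068,0,0,0],[1,-0.005,0.0987,-0.068,0,0,0]]' 8
python3 - <<'E'
from h import *
go((.5125,.195,.055,-20.5),(.5125,.195,.026,-20.5))
E
```

```text
t: 23.5
tool_pos: [0.5108, 0.1945, 0.0875]
orientation: [-2.58, -1.787, 0.008]
force: [0.3, -0.5, 0.0]
opening: 0.0509
gripper_force: 8.0
t 23.5 [0.5108 0.1945 0.0875] phi -20.6 open 0.0509
(0.5125, 0.195, 0.055, -20.5) [0.0011, 0.0016, 0.0325] [-0.0016, 0.0007, -0.0004] rows 0.5
(0.5125, 0.195, 0.026, -20.5) [0.0012, 0.0017, 0.0615] [-0.0016, 0.0007, -0.0004] rows 1.0
```

```bash
python3 -m handwheel '[[1,0.001,0.0016,0.01,0,0,0],[1,0.001,0.0016,0.02,0,0,0],[1,0.001,0.0016,0.028,0,0,0],[1,0.001,0.0016,0.036,0,0,0],[1,0.001,0.0016,0.044,0,0,0],[1,0.001,0.0016,0.044,0,0,0]]' 8
python3 - <<'E'
from h import *
go((.5125,.195,.0262,-20.5))
E
```

```text
t: 24.25
tool_pos: [0.513, 0.1948, 0.0439]
orientation: [-2.58, -1.788, 0.006]
force: [-0.5, -0.4, -0.4]
opening: 0.0509
gripper_force: 8.0
t 24.25 [0.513  0.1948 0.0439] phi -20.6 open 0.0509
(0.5125, 0.195, 0.0262, -20.5) [0.0, -0.0004, 0.0177] [-0.0013, 0.0007, -0.0003] rows 0.3
```

Already about 20 mm into the slot without force. Seating it.

```bash
python3 -m handwheel '[[1,0,0,0.008,0,0,0],[1,0,0,0.014,0,0,0],[1,0,0,0.0177,0,0,0],[1,0,0,0.0177,0,0,0],[1,0,0,0.0177,0,0,0]]' 8
python3 - <<'E'
from h import *
go((.5125,.195,.15,-20.5))
E
```

```text
t: 24.88
tool_pos: [0.5137, 0.1951, 0.0273]
orientation: [-2.581, -1.789, 0.004]
force: [0.0, -0.2, -0.4]
opening: 0.0511
gripper_force: 8.0
t 24.88 [0.5137 0.1951 0.0273] phi -20.6 open 0.0511
(0.5125, 0.195, 0.15, -20.5) [-0.0007, -0.0014, -0.1227] [-0.0009, 0.0003, -0.0003] rows 2.0
```

Lower 1 mm more, release, withdraw and look.

```bash
python3 -m handwheel '[[1,0,-0.001,0.001,0,0,0],[1,0,-0.001,0.001,0,0,0],[-0.5,0,-0.001,0.001,0,0,0],[-0.5,0,-0.001,0.001,0,0,0],[-0.5,0,-0.001,0.001,0,0,0],[-0.5,0,-0.001,0.001,0,0,0],[-0.5,0,-0.001,-0.03,0,0,0],[-0.5,0,-0.001,-0.08,0,0,0],[-0.5,0,-0.001,-0.16,0,0,0],[-0.5,-0.1,-0.05,-0.18,0,0,0],[-0.5,-0.2,-0.1,-0.18,0,0,0],[-0.5,-0.2,-0.1,-0.18,0,0,0],[-0.5,-0.2,-0.1,-0.18,0,0,0],[-0.5,-0.2,-0.1,-0.18,0,0,0]]' 8
python3 - <<'E'
from h import *
go()
for n in('side','top'):
    p=cam(n);save(p,n+'8.png')
    for k in('carton_c','bottle_c','tray'):
        for r in robot.regions_of(p,k)[:1]: print(n,k,r['conf'],r['rect'])
a=cv2.imread('pics/side8.png')[200:400,220:420]; b=cv2.imread('pics/top8.png')[210:410,240:440]
cv2.imwrite('pics/c8.png',np.hstack([cv2.resize(x,(400,400),interpolation=2) for x in(a,b)]))
E
```

```text
t: 26.62
tool_pos: [0.3497, 0.0417, 0.2084]
orientation: [2.584, 1.786, -0.001]
force: [0.6, 0.8, 0.0]
opening: 0.0695
gripper_force: 0.0
t 26.62 [0.3497 0.0417 0.2084] phi -20.7 open 0.0695
side carton_c 0.55 [296.1, 249.3, 319.2, 284.9]
side bottle_c 0.57 [327.4, 286.9, 351.2, 330.9]
side tray 0.82 [373.5, 245.7, 429.2, 316.2]
top carton_c 0.66 [295.0, 250.6, 327.1, 288.0]
top bottle_c 0.81 [319.5, 330.4, 341.1, 354.1]
top tray 0.72 [226.8, 266.5, 256.3, 273.3]
```

View pics/c8.png

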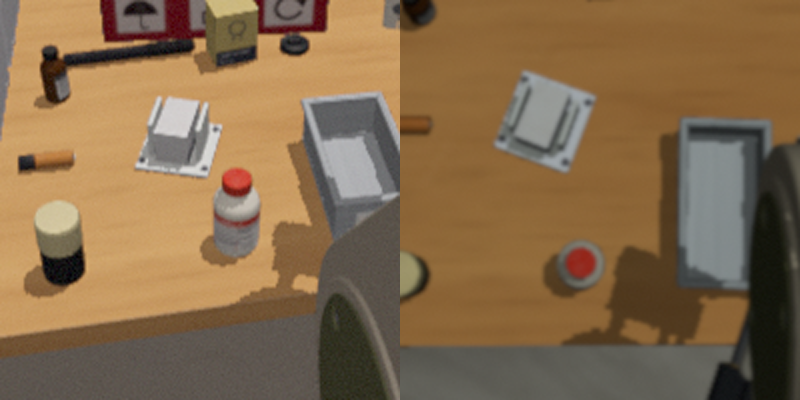

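The carton sits flat between the cheeks at left (178,130) and right (542,118). The tray is flat, with its front rim at right row 285 and the desk edge at row 345. The bottle stands upright at (580,262), and the robot touches nothing. Handing in.

```bash
python3 -c "
from plant import robot
print(robot.close_job())"
```

```text
the job is handed in; nothing more can be done
None
```

I handed the job in at about 27 s of the 72 s allowed, with no verdict returned: the last pictures show the carton flat between the holder's cheeks, the bottle upright to the left of the tray, the bystanders undisturbed, and the tray flat with its front rim measured at about x = 0.373 m.

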